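# Angle a bar past the clamp post into its nest and swing the clamp over it

### The arm

A 6-joint arm with a two-finger parallel gripper is mounted at the origin on a cart in front of the work surface, level with it; the furniture and walls round the work are solid. World frame = base frame: x ahead of the robot, y to its left, z up, the work surface at z = 0. Lengths are in mm, angles in rad, forces in N, time in s.
With the tool pointing down it reaches from about 300 to 875 mm from the base axis. Payload 4.2 kg.
Tool frame: the origin (TCP) lies between the finger pads; the fingertips stand 14 mm ahead of it and the grasp point (between the pads) lies 5 mm behind it; z points along the fingers, y is the line along which they close (so a half turn about z gives the same grasp; the last joint's range is limited). The gripper opens to 85 mm and grips with 20 to 120 N. Pads are 22 mm wide; open, the fingers measure 114 mm over their backs; the gripper's body (76 mm by 85 mm) begins 54 mm behind the grasp point. The pads swing forward as they close: fully open they stand 13 mm farther back than shut.
Start: joints at [-1.262, 0.32, 1.565, -0, 1.257, -0.02], TCP at [185.674, -544.21, 245.338] pointing down, gripper open.
Joint ranges: [-3.11, 3.11], [-0.84, 2.01], [0.21, 2.61], [-1.34, 4.49], [0.05, 2.63], [-2.56, 2.56]. Speed limits (rad/s): [2.57, 2.57, 3.14, 3.14, 3.14, 3.14].

### API

Orientations are given as a 3x3 rotation matrix whose columns are the frame's x, y, z axes.
In Python, from bench import robot gives the robot as it stands. The module is installed in compiled form; this text tells all that it offers.
- The arm moves only by the tool apply_moves, never from a script. Its argument "commands" is a list of rows, each a list of 3 entries, a list of its own where there are three numbers: the shift along the tool's x, y, z in m, then the turn, a rotation vector about the tool's x, y, z in degrees, then the opening, from 0 (shut) to 1 (fully open). In form: [[[dx, dy, dz], [ax, ay, az], grip], ...]. A call has exactly 8 rows; each row shifts and turns the commanded pose from where the row before left it, along the tool's axes as they then stand; what a row does not reach is not made up. A row lasts 1/8 s, in which the tool goes at most 62.5 mm and 10.7 degrees, less where a joint would pass 70% of its speed; a pose out of reach is approached as far as the arm can. A call with a gripper value outside its range is refused whole. The fingers move at their own pace and stop on an object; the grip force is fixed at half the most. Time passes only in rows, so rows that do not move let the fingers close, or fill a call up. It gives the time, the measured TCP pose, the force, the opening and the grip force at its end, in the units of the state.
- robot.observe(): the state, without advancing time (a new reading comes with each control period).
- robot.get_image(name): name is "scene" or "top" or "wrist"; returns a dict with "pixels" (400x640x3 uint8, red, green, blue), "fx", "fy", "cx", "cy" (pixels), "extrinsics" (4x4, takes a point from camera to world coordinates). Camera axes: x right, y up, looking along -z (the intrinsics and any distortion apply to the point x, -y, -z); pixel columns grow to the right and rows downward; lengths in mm; the calibration is good to about 2 mm. The wrist camera is an equidistant fisheye: a pixel r from the principal point sees the ray r / f radians off the axis. A picture is of the moment at which its call begins. There is no depth.
- robot.sign_off(): hands the job in; it is judged then, once.
The state is a dict: "time": time; "joint_pos": joint angles; "qd": joint speeds; "effort": joint torques, N m; "tcp_pos": TCP position; "tool_rot": TCP orientation; "contact_force": force on the tool from outside, world axes, zero at the start; "ft_torque": the same for the moment, N m; "grip_width": finger opening in mm; "finger_force": force on a finger pad.
Only numpy, scipy, OpenCV 4.12 (cv2) and the standard library are available. Lean on these libraries where they do the work, as an engineer would, in place of code of your own. Each camera call takes 0.05 s, during which the arm holds its last target. There are 200 camera calls.

### The job

Load the aluminium bar into its nest by pushing it along the plate with the fingertips, never gripping or lifting it: work its bare right end in behind the clamp post first, then swing its red end in, so that it lies flat against the back fence along its whole length, between the two end stops. Then push the blue clamp arm round until it points straight across the bar. Leave the hex key and everything else where it is.

Things in the scene. Friction and masses are not known exactly. Their poses are not given: they have to be found in the camera images.
- nest: fixed locating nest: grey T-slot plate, 180 mm (x) by 370 mm (y), flat top 24 mm above the bench (the slots do not hinder sliding). Origin: centre of its footprint at bench height; x points away from the robot, y to the left, z up. Near its back stands a steel fence, 18 mm high, its face at x = +60 mm, along y; between two end stops at the fence lies the bay, open to the front.
- right_corner (a point): point on the plate where the fence's face meets the inner face of the right end stop (nest x = 60, y = -150 mm). Both end stops are brass, 18 mm high, 24 mm wide along y, and stand 30 mm forward from the fence's face (nest x = 30 to 60 mm), their noses rounded to 12 mm radius.
- left_corner (a point): point on the plate where the fence's face meets the inner face of the left end stop (nest x = 60, y = +78 mm). From right corner to left corner the bay is 228 mm long, for a bar of 220 mm.
- clamp_post: upright steel post of the swing clamp, 20 mm diameter, fixed on the plate in front of the bay's right part. Origin: its axis at the plate's top; axes parallel to the nest's. The axis stands at nest x = 11 mm (39 mm are free between post and fence) and nest y between -95 and -75 mm. Post 33 mm high; with the arm's hub and screw head the clamp reaches 52 mm above the plate.
- clamp_arm (a joint): angle of the blue clamp arm about the post's axis, rad, 0 to 1.65; about 2 N at the tip turn it, it stays where left. 0: arm points along -y of the nest (right, parallel to the fence, clear of the bay); it grows counter-clockwise seen from above; 1.57: points along +x of the nest, across the bay. Arm 12 mm wide, reaches 48 mm from the axis, lies 33 to 43 mm above the plate.
- clamp_screw (a point): point on the clamp arm at its clamping screw, 38 mm from the post's axis, at the arm's mid height (38 mm above the plate). The screw's rubber foot (12 mm diameter) hangs to 24.7 mm above the plate, so it passes 2.7 mm over the bar; its head reaches 52 mm.
- bar: aluminium square bar, 22 mm (x) by 220 mm (y) by 22 mm high, about 0.3 kg, lying loose on the front of the nest's plate, its red-painted end to the left. Origin: centre of its underside; y runs along it to the red end. Seated in the bay its origin is at nest x = 49 mm, y = -36 mm, z = 24 mm.
- bar_left_end (a point): centre of the bar's red left end face, 11 mm above its underside.
- bar_right_end (a point): centre of the bar's bare right end face, 11 mm above its underside.
- hex_key: steel hex key, an L 98 x 34 mm and 8 mm thick, lying on the right front of the nest's plate. Bystander. Origin: centre of its underside.
- timer: white lab timer, 60 x 62 mm and 17 mm thick, lying on the bench to the right of the nest. Bystander. Origin: centre of its underside.
- red_specimen: round red resin-mounted specimen, 30 mm across and 17 mm high, on the pale glass plate left behind the nest. Bystander. Origin: centre of its underside.
- brush: wooden cleaning brush, 156 mm long, lying on the bench to the left of the nest. Bystander. Origin: centre of its underside.
- red_bottle: white spray bottle with a red cap, 44 mm round and 138 mm high, behind the nest. Bystander. Origin: centre of its underside.

How it is judged (in metres and radians):
On the way, in this order (a step that is already met when the one before it is completed fails the run):
1. the bar's right end is in behind the clamp post while its red end still stands out in front of the left stop (y of bar_right_end in the frame of clamp_post below -0.008 m and x of bar_right_end in the frame of clamp_post above 0.015 m and x of bar_left_end in the frame of nest below 0.028 m), for 0.1 s.
2. the bar lies flat against the fence between the two end stops (x of each of bar_left_end, bar_right_end in the frame of nest above 0.0462 m and y of bar in the frame of nest between -0.044 and -0.028 m and z of bar in the frame of nest below 0.027 m and angle between bar's own z axis and vertical below 0.05 rad), for 0.2 s.
3. the clamp arm points across the bar (value of joint clamp_arm above 1.37 rad), for 0.2 s.
At the end, for the whole second after the job is handed in: The bar lies on the plate between the end stops with no more than 2.8 mm between it and the fence at either end, the clamp arm stands past 1.37 rad (within about 12 degrees of straight across the bar), and both are at rest (all of step 2 and value of joint clamp_arm above 1.37 rad and linear speed of bar below 0.01 m/s and velocity of joint clamp_arm below 0.05 rad/s); the robot touches nothing.
It fails at once if the bar is lifted or tipped (either end 6 mm off the plate, or tilted 0.1 rad) (z of any of bar_left_end, bar_right_end in the frame of nest above 0.041 m or angle between bar's own z axis and vertical above 0.1 rad).
It fails at once if the bar is gripped (the fingers squeeze it with over 30 N while neither nest nor post pushes back) (contact force between the fingers and bar above 30 N and contact force between bar and nest below 12 N and contact force between bar and clamp_post below 5 N).
It fails at once if the bar falls off the plate (z of bar in the frame of nest below 0.018 m).
It fails at once if a bystander is moved more than 15 mm (distance of any of hex_key, timer, red_specimen, brush, red_bottle from where it was at the start of the episode above 0.015 m).
It also fails if it takes over 72 s, if anything falls off the work surface, if the arm or the gripper's body presses on something with over 40 N, if the wrist force passes 120 N, or if a joint passes its speed limit or range.

## Working session

There is one attempt and no reset: what is moved stays moved. The work goes in short steps, Python scripts to look and compute and a tool call to move; the robot and the scene stay as the last step left them, time stands still between calls to the robot, and variables do not carry over. Pictures are saved under pics/ and viewed, at most 10 in all, crops included, and the job is handed in when it is done.

Besides the shell and the picture viewer there is one more tool, called after "Emit:" in YAML: its name, and indented under it one key for each argument. apply_moves: Moves the arm, as the interface text tells. Its arguments: {"type":"object","properties":{"commands":{"type":"array","items":{"type":"array"}}},"required":["commands"]}

```bash
mkdir -p pics; python3 - <<'E'
from bench import robot
import cv2
for n in ["top","scene"]:
    d=robot.get_image(n); cv2.imwrite(f"pics/{n}0.png",d["pixels"][:,:,::-1])
    print(n,d["fx"],d["fy"],d["cx"],d["cy"],d["extrinsics"].round(4).tolist() if hasattr(d["extrinsics"],'round') else d["extrinsics"])
s=robot.observe(); print(s)
E
```

```text
top 368.8393584840161 368.8393584840161 320.2255146779652 195.31058103547724 [[-0.0431, 0.9781, -0.2039, 396.3188], [-0.9991, -0.0432, 0.0041, 142.8888], [-0.0048, 0.2038, 0.979, 1138.06], [0.0, 0.0, 0.0, 1.0]]
scene 416.2294798172793 416.2294798172793 318.0666619725911 199.94345326854244 [[0.8619, 0.3048, -0.4051, 189.0762], [-0.5064, 0.555, -0.6599, -578.6542], [0.0237, 0.774, 0.6328, 750.9615], [0.0, 0.0, 0.0, 1.0]]
{'time': 0.1, 'joint_pos': array([-1.26200323e+00,  3.20237849e-01,  1.56557889e+00,  1.54642669e-06,
        1.25739903e+00, -1.99470030e-02]), 'qd': array([-4.12639535e-04, -2.16816841e-03, -3.41448596e-03,  2.66616155e-04,
       -2.61277993e-05, -7.81636645e-04]), 'effort': array([-1.48163508e-04, -4.16410196e+01, -2.34703481e+01, -3.51906101e-05,
        4.83834752e-03, -8.87170955e-06]), 'tcp_pos': array([ 185.54365423, -543.80477356,  244.55215595]), 'tool_rot': array([[ 9.46450017e-01,  3.22850002e-01, -4.91877200e-04],
       [ 3.22850374e-01, -9.46448754e-01,  1.54678857e-03],
       [ 3.38441280e-05, -1.62276080e-03, -9.99998683e-01]]), 'contact_force': array([ 0.48835871,  1.63801875, -0.26231212]), 'ft_torque': array([ 0.01478931, -0.01200908, -0.02451774]), 'finger_force': 0.0, 'grip_width': 85.41742609608805}
```

View pics/top0.png

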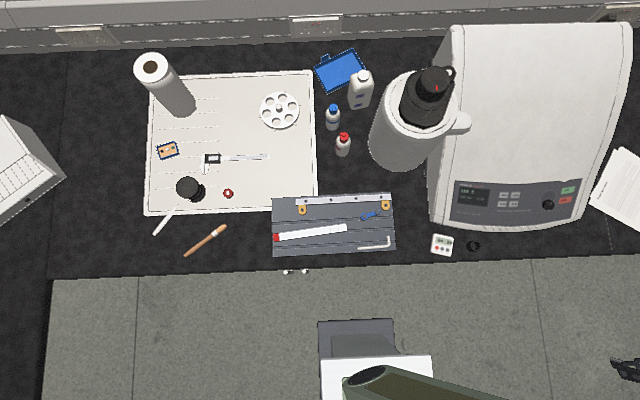

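View pics/scene0.png

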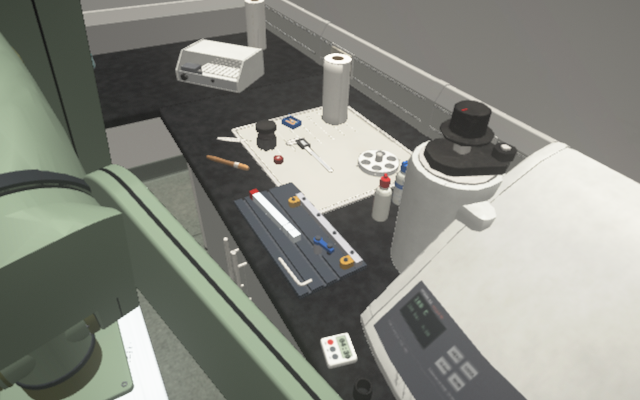

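The top view shows the nest at columns 272–395 and rows 193–257. In it are the bar (red end 276,238; bare end 346,228), the blue arm near (369,215) and the hex key near (375,246). I'll enlarge it.

```bash
python3 - <<'E'
import cv2
a=cv2.imread("pics/top0.png")[185:265,262:402]; a=cv2.resize(a,None,fx=5.7,fy=5.7,interpolation=cv2.INTER_CUBIC)
cv2.imwrite("pics/c1.png",a)
b=cv2.imread("pics/scene0.png")[175:300,225:375]; cv2.imwrite("pics/c2.png",cv2.resize(b,None,fx=4.7,fy=4.7,interpolation=cv2.INTER_CUBIC))
E
```

```text
(no output)
```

View pics/c1.png

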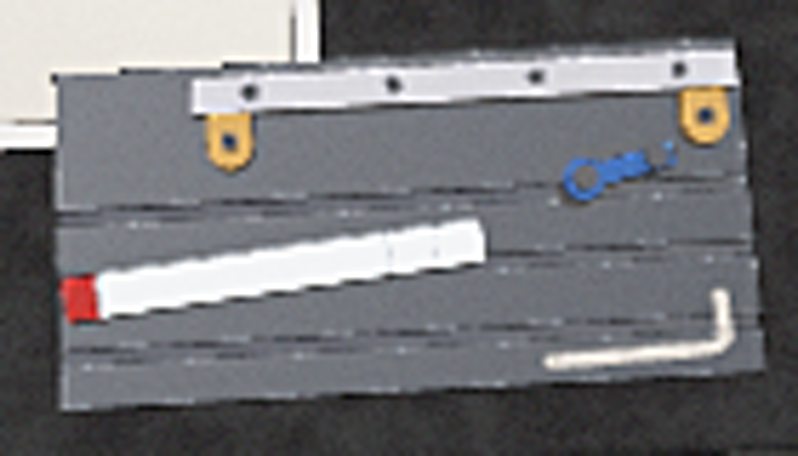

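View pics/c2.png

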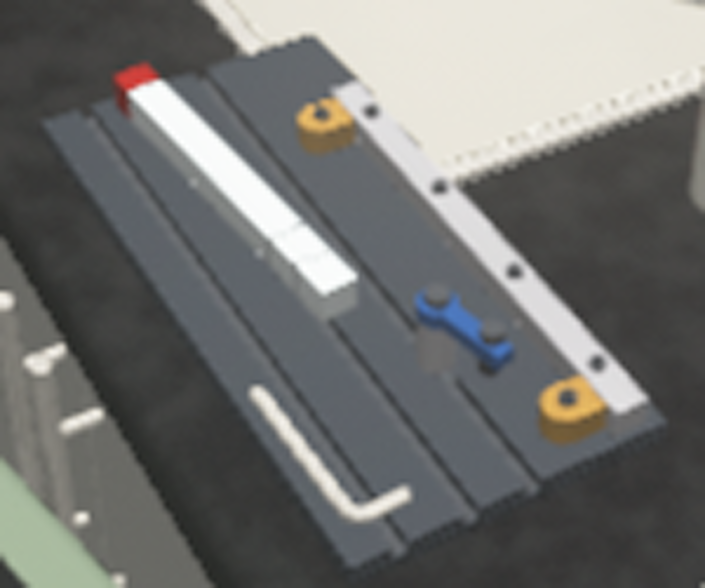

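Crop readings are as follows:
- **Top crop:** plate corners (55,75), (62,410), (762,370), (736,40). Bar top corners (62,280), (65,322), (486,262), (480,220). Hub (585,179), screw head (670,152), stop noses (230,170) and (706,143).
- **Scene crop:** plate corners (312,37), (45,122), (350,570), (665,422). Hub (436,295), screw (494,330).

Next I fit poses to these.

```bash
cat > geo.py <<'E'
import numpy as np
from scipy.optimize import least_squares
CAM={'top':(368.839,320.2255,195.3106,np.array([[-0.0431,0.9781,-0.2039,396.3188],[-0.9991,-0.0432,0.0041,142.8888],[-0.0048,0.2038,0.979,1138.06]])),
'scene':(416.2295,318.0667,199.9435,np.array([[0.8619,0.3048,-0.4051,189.0762],[-0.5064,0.555,-0.6599,-578.6542],[0.0237,0.774,0.6328,750.9615]]))}
def proj(c,P):
    f,cx,cy,E=CAM[c]; q=(np.atleast_2d(P)-E[:,3])@E[:,:3]
    return np.c_[cx-f*q[:,0]/q[:,2], cy+f*q[:,1]/q[:,2]]
def unproj(c,uv,z):
    f,cx,cy,E=CAM[c]; uv=np.atleast_2d(uv)
    d=np.c_[(uv[:,0]-cx)/f,-(uv[:,1]-cy)/f,-np.ones(len(uv))]@E[:,:3].T
    return E[:,3]+d*((z-E[2,3])/d[:,2])[:,None]
def R(a): return np.array([[np.cos(a),-np.sin(a)],[np.sin(a),np.cos(a)]])
def pl(p,L):  # pose x,y,yaw ; local pts
    L=np.atleast_2d(L).astype(float); return np.c_[L[:,:2]@R(p[2]).T+p[:2],L[:,2]]
E
cat > m1.py <<'E'
from geo import *
T=lambda l:(np.array(l)+.5)/5.7-.5+[262,185]
S=lambda l:(np.array(l)+.5)/4.7-.5+[225,175]
pc=[[90,185,24],[-90,185,24],[-90,-185,24],[90,-185,24]]
nt=T([[55,75],[62,410],[762,370],[736,40],[230,170],[706,143]]); ns=S([[312,37],[45,122],[350,570],[665,422]])
Lt=np.array(pc+[[30,90,42],[30,-162,42]])
bt=T([[62,280],[65,322],[486,262],[480,220]]); bl=np.array([[11,110,46],[-11,110,46],[-11,-110,46],[11,-110,46]])
for use in ('t','s','ts'):
    f=lambda p:np.concatenate(([(proj('top',pl(p,Lt))-nt).ravel()] if 't' in use else [])+([(proj('scene',pl(p,pc))-ns).ravel()] if 's' in use else []))
    r=least_squares(f,[500,100,0]); print(use,r.x.round(4),r.fun.round(1))
n=r.x
r=least_squares(lambda p:(proj('top',pl(p,bl))-bt).ravel(),[480,150,0]); b=r.x; print('bar',b,r.fun.round(1))
toN=lambda P:(np.atleast_2d(P)[:,:2]-n[:2])@R(n[2])
print('bar in nest',toN(b),b[2]-n[2], 'ends',toN(pl(b,[[0,110,0],[0,-110,0]])))
for c,h,s in(('top',T([585,179]),T([670,152])),('scene',S([436,295]),S([494,330]))):
    H=toN(unproj(c,h,24+48))[0];Q=toN(unproj(c,s,24+52))[0];d=Q-H
    print(c,'hub',H,'screw',Q,'ang',np.arctan2(d[0],-d[1]),np.linalg.norm(d))
# hex key
k=T([[550,362],[722,350],[720,292]]);print('hex',toN(unproj('top',k,32)))
E
python3 m1.py
```

```text
t [5.397408e+02 1.051640e+02 9.600000e-03] [-0.5 -0.2 -0.2  0.1  0.7  0.5 -0.3 -0.4  0.1 -0.2  0.3  0.1]
s [5.414174e+02 1.040787e+02 9.400000e-03] [ 0.5 -1.  -0.8  0.2 -0.2  0.1  0.5  0.2]
ts [5.405877e+02 1.046381e+02 9.800000e-03] [-0.4 -0.5 -0.  -0.2  0.8  0.1 -0.2 -0.7  0.2 -0.4  0.4 -0.2  0.1 -1.
 -1.2  0.2 -0.6  0.   0.1  0.2]
bar [5.13770513e+02 1.74540365e+02 9.83219974e-02] [-0.1 -0.   0.2 -0.   0.  -0.  -0.1  0. ]
bar in nest [[-26.12736712  70.16299502]] 0.08847222650373297 ends [[-35.84662114 179.73277234]
 [-16.4081131  -39.4067823 ]]
top hub [  9.64512062 -91.84885969] screw [  20.63307595 -135.78148372] ang 0.24508147731768076 45.28587657228148
scene hub [ 11.25045989 -92.98750126] screw [  21.05335328 -130.87352349] ang 0.2531940104695804 39.13371178959983
hex [[ -79.7306905   -71.12150636]
 [ -78.31088205 -161.1945496 ]
 [ -48.12344467 -162.88232838]]
```

The fit is consistent: nest at about (540.6, 104.6) with yaw 0.010, post at nest y ≈ -92.5, arm at about 0.25 rad. The bar's ends in the nest frame are (-36, 180) and (-16, -39).

The plan has five pushes:
1. Shift the bar forward.
2. Push it axially to the right, in behind the post.
3. Swing the red end in.
4. Seat the bar against the fence.
5. Turn the clamp arm.

First I align the tool with the nest, shut the fingers and travel across.

Emit:
apply_moves:
  commands:
    - [[0,0,0],[0,0,9.135],0]
    - [[0,0,0],[0,0,9.135],0]
    - [[0.02,-0.055,0],[0,0,0],0]
    - [[0.02,-0.055,0],[0,0,0],0]
    - [[0.02,-0.055,0],[0,0,0],0]
    - [[0.02,-0.055,0],[0,0,0],0]
    - [[0.02,-0.055,0],[0,0,0],0]
    - [[0.02,-0.055,0],[0,0,0],0]

```text
time: 1.1
tcp_pos: [302.5, -211.2, 245.2]
tool_rot: [[1.0, 0.009, 0.0], [0.009, -1.0, 0.0], [0.0, -0.0, -1.0]]
contact_force: [1.0, 0.2, 0.2]
grip_width: 0.3
finger_force: 0.0
```

Emit:
apply_moves:
  commands:
    - [[0.025,-0.055,0],[0,0,0],0]
    - [[0.025,-0.055,0],[0,0,0],0]
    - [[0.025,-0.055,0],[0,0,0],0]
    - [[0.025,-0.055,0],[0,0,0],0]
    - [[0.025,-0.055,0],[0,0,0],0]
    - [[0.025,-0.055,0],[0,0,0],0]
    - [[0.025,-0.035,0],[0,0,0],0]
    - [[0,0,0],[0,0,0],0]

```text
time: 2.1
tcp_pos: [474.8, 155.9, 244.4]
tool_rot: [[1.0, 0.013, -0.001], [0.013, -1.0, -0.0], [-0.001, -0.0, -1.0]]
contact_force: [-0.4, -1.1, -0.0]
grip_width: 0.0
finger_force: 0.0
```

```bash
cat > st.py <<'E'
from bench import robot
from geo import *
N=[540.6,104.6,.0098]
s=robot.observe(); p=s['tcp_pos']; r=s['tool_rot']
print('t',round(s['time'],2),'tcp',p.round(1),'nest',((p[:2]-N[:2])@R(N[2])).round(1),'yaw-nest',round(np.degrees(np.arctan2(r[1,0],r[0,0])-N[2]),2),'tilt',r[:2,2].round(4),'F',s['contact_force'].round(1),'w',round(s['grip_width'],1))
E
python3 st.py
```

```text
t 2.1 tcp [474.8 155.9 244.4] nest [-65.3  51.9] yaw-nest 0.2 tilt [-0.0006 -0.    ] F [-0.4 -1.1 -0. ] w 0.0
```

Emit:
apply_moves:
  commands:
    - [[0,0,0.04],[0,0,0],0]
    - [[0,0,0.04],[0,0,0],0]
    - [[0,0,0.04],[0,0,0],0]
    - [[0,0,0.04],[0,0,0],0]
    - [[0,0,0.025],[0,0,0],0]
    - [[0,0,0.014],[0,0,0],0]
    - [[0,0,0],[0,0,0],0]
    - [[0,0,0],[0,0,0],0]

```text
time: 3.1
tcp_pos: [474.4, 153.7, 47.2]
tool_rot: [[1.0, 0.01, 0.002], [0.01, -1.0, 0.0], [0.002, -0.0, -1.0]]
contact_force: [0.3, -0.1, 0.6]
grip_width: 0.3
finger_force: 0.0
```

```bash
python3 st.py; python3 - <<'E'
from bench import robot
import cv2,numpy as np
t=robot.get_image("top")["pixels"][180:270,255:410,::-1]
w=robot.get_image("wrist"); print(w["fx"],w["cx"],w["cy"],w["extrinsics"].round(3).tolist())
t=cv2.resize(t,(640,372),interpolation=cv2.INTER_CUBIC)[100:300] if 0 else cv2.resize(t,(344,200),interpolation=cv2.INTER_CUBIC)
c=np.zeros((600,640,3),np.uint8); c[:400]=w["pixels"][:,:,::-1]; c[400:,:344]=t
s=robot.get_image("scene")["pixels"][175:300,210:380,::-1]; c[400:,360:632]=cv2.resize(s,(272,200))
cv2.imwrite("pics/v5.png",c)
E
```

```text
t 3.1 tcp [474.4 153.7  47.2] nest [-65.7  49.7] yaw-nest -0.0 tilt [0.0019 0.0004] F [ 0.3 -0.1  0.6] w 0.3
309.70691628693146 324.1335688550826 202.82682707142115 [[0.009, 0.964, 0.265, 542.284], [-1.0, 0.009, 0.002, 154.052], [-0.0, -0.265, 0.964, 176.001], [0.0, 0.0, 0.0, 1.0]]
```

View pics/v5.png

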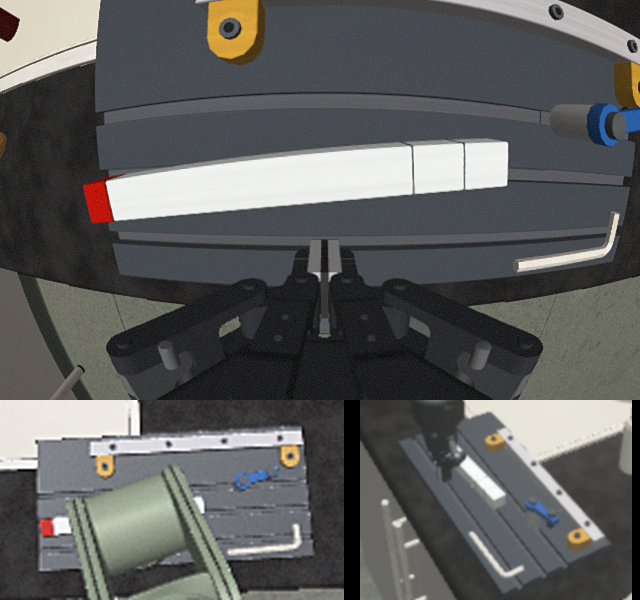

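The wrist view shows the whole bar (red end 84–113, 180–222; bare end 508, 143–187), the post hub at (605,124), and the shut fingertips at (325,245) in front of the bar. I'll write a bar detector for this camera.

```bash
cat > det.py <<'E'
from bench import robot
from geo import *
import cv2,sys
N=[540.6,104.6,.0098]
def wun(w,uv,z):
    uv=np.atleast_2d(uv).astype(float); d=(uv-[w["cx"],w["cy"]]); r=np.hypot(*d.T); th=r/w["fx"]
    k=np.sin(th)/np.maximum(r,1e-9); v=np.c_[d[:,0]*k,-d[:,1]*k,-np.cos(th)]
    E=w["extrinsics"]; v=v@E[:3,:3].T; P=E[:3,3]+v*((z-E[2,3])/v[:,2])[:,None]
    return (P[:,:2]-N[:2])@R(N[2])
w=robot.get_image("wrist"); px=w["pixels"]; hsv=cv2.cvtColor(px,cv2.COLOR_RGB2HSV)
H,S,V=cv2.split(hsv)
white=(V>215)&(S<30); red=((H<8)|(H>172))&(S>170)&(V>120)
m=((white|red)*255).astype(np.uint8); m=cv2.morphologyEx(m,cv2.MORPH_CLOSE,np.ones((5,5)))
vv,uu=np.nonzero(m); L=wun(w,np.c_[uu,vv],46)
ok=(abs(L[:,0])<64)&(L[:,1]<195)&(L[:,1]>-170); m[:]=0; m[vv[ok],uu[ok]]=255
n,lab,st,_=cv2.connectedComponentsWithStats(m); i=1+np.argmax(st[1:,4])
c=max(cv2.findContours((lab==i).astype(np.uint8),cv2.RETR_EXTERNAL,cv2.CHAIN_APPROX_NONE)[0],key=len)[:,0]
L=wun(w,c,46); (cx,cy),(a,b),_=cv2.minAreaRect(L.astype(np.float32))
bx=cv2.boxPoints(cv2.minAreaRect(L.astype(np.float32))); bx=bx[np.argsort(bx[:,1])]
print('bar right',bx[:2].mean(0).round(1),'left',bx[2:].mean(0).round(1),'size',round(a,1),round(b,1),'yaw',round(float(np.arctan2(bx[:2].mean(0)[0]-bx[2:].mean(0)[0],200)),3))
if len(sys.argv)>1: cv2.imwrite(sys.argv[1],px[:,:,::-1])
blue=(H>100)&(H<125)&(S>150)&(V>70); vv,uu=np.nonzero(blue)
if len(vv):
    Q=wun(w,np.c_[uu,vv],67); Q=Q[(Q[:,1]<-40)&(Q[:,1]>-160)]
    d=Q-[11,-92.5]; q=d[np.hypot(*d.T)>14]
    if len(q): print('arm ang',round(float(np.arctan2(q.mean(0)[0],-q.mean(0)[1])),2),'blue c',Q.mean(0).round(1))
E
python3 det.py; python3 - <<'E'
import sys; sys.argv=['x']
exec(open('det.py').read().split("blue=")[0])
print('noseL',wun(w,[240,63],42),'R hole',wun(w,[[230,28]],42),'hub',wun(w,[[603,124]],70),'plate FL',wun(w,[119,273],24))
E
```

```text
bar right [-14.8 -38.1] left [-34.  179.7] size 22.1 218.6 yaw 0.096
arm ang 0.59 blue c [ 14.9 -94.9]
bar right [-14.8 -38.1] left [-34.1 179.7] size 22.1 218.6 yaw 0.096
noseL [[28.19329398 86.10229071]] R hole [[45.18313609 91.06219757]] hub [[ 10.83845956 -80.38935233]] plate FL [[-87.88818565 185.24782588]]
```

The detector agrees with the earlier fit to about 2 mm. Now the forward push.

Emit:
apply_moves:
  commands:
    - [[0.01,-0.005,0.002],[0,0,0],0]
    - [[0.007,0,0],[0,0,0],0]
    - [[0.007,0,0],[0,0,0],0]
    - [[0.007,0,0],[0,0,0],0]
    - [[0.007,0,0],[0,0,0],0]
    - [[0.007,0,0],[0,0,0],0]
    - [[0,0,0],[0,0,0],0]
    - [[0,0,0],[0,0,0],0]

```text
time: 4.35
tcp_pos: [519.3, 159.2, 44.4]
tool_rot: [[1.0, 0.01, 0.001], [0.01, -1.0, 0.0], [0.001, -0.0, -1.0]]
contact_force: [-0.1, 0.2, 0.0]
grip_width: 0.0
finger_force: 0.0
```

```bash
python3 st.py; python3 det.py
```

```text
t 4.35 tcp [519.3 159.2  44.4] nest [-20.8  54.8] yaw-nest 0.0 tilt [0.0012 0.0002] F [-0.1  0.2  0. ] w 0.0
bar right [ 17.6 -37.2] left [-13.5 179.3] size 22.2 218.7 yaw 0.154
arm ang 0.79 blue c [ 17.5 -95.9]
```

Emit:
apply_moves:
  commands:
    - [[0.005,0,0],[0,0,0],0]
    - [[0.005,0,0],[0,0,0],0]
    - [[0.004,0,0],[0,0,0],0]
    - [[0,0,0],[0,0,0],0]
    - [[-0.012,0,0],[0,0,0],0]
    - [[-0.03,0,0],[0,0,0],0]
    - [[-0.03,-0.03,0],[0,0,0],0]
    - [[0,-0.03,0],[0,0,0],0]

```text
time: 5.4
tcp_pos: [457.1, 218.3, 44.2]
tool_rot: [[1.0, 0.01, -0.002], [0.01, -1.0, -0.001], [-0.002, 0.001, -1.0]]
contact_force: [1.2, -0.8, -0.8]
grip_width: 0.2
finger_force: 0.0
```

```bash
python3 st.py; python3 det.py
```

```text
t 5.4 tcp [457.1 218.3  44.2] nest [-82.4 114.5] yaw-nest 0.0 tilt [-0.0021 -0.0011] F [ 1.2 -0.8 -0.8] w 0.2
bar right [ 32.1 -34.5] left [ -3.5 180.9] size 21.9 218.4 yaw 0.176
```

Emit:
apply_moves:
  commands:
    - [[0.01,-0.05,0],[0,0,0],0]
    - [[0.01,-0.046,0],[0,0,0],0]
    - [[0.03,0,0],[0,0,0],0]
    - [[0.025,0,0],[0,0,0],0]
    - [[0,0,0],[0,0,-9.4],0]
    - [[0,0,0],[0,0,0],0]
    - [[0,0,0],[0,0,0],0]
    - [[0,0,0],[0,0,0],0]

```text
time: 6.45
tcp_pos: [533.8, 315.2, 44.4]
tool_rot: [[0.985, 0.172, 0.0], [0.172, -0.985, -0.0], [-0.0, 0.0, -1.0]]
contact_force: [0.2, -0.3, -0.9]
grip_width: 0.1
finger_force: 0.0
```

```bash
python3 st.py; python3 det.py pics/v6.png
```

```text
t 6.45 tcp [533.8 315.2  44.4] nest [ -4.7 210.7] yaw-nest 9.35 tilt [ 0.     -0.0001] F [ 0.2 -0.3 -0.9] w 0.1
bar right [ 26.2 -26.3] left [  0.7 184.6] size 28.4 212.4 yaw 0.126
```

View pics/v6.png

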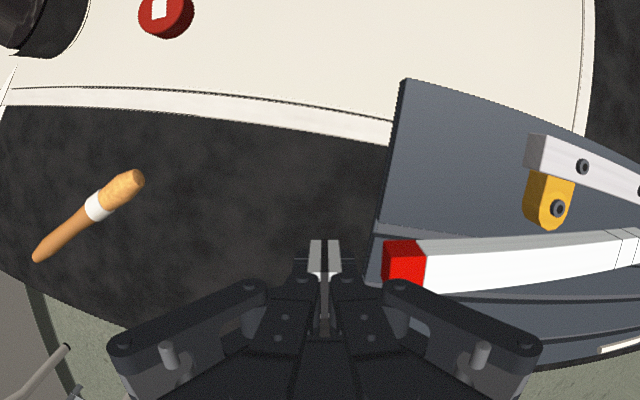

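The finger at (325,245) stands outside the red end face (382, 245–282), aligned within about 4 mm of the bar's axis. Next I push axially along tool y.

Emit:
apply_moves:
  commands:
    - [[-0.0035,0.009,0],[0,0,0],0]
    - [[0,0.009,0],[0,0,0],0]
    - [[0,0.011,0],[0,0,0],0]
    - [[0,0.011,0],[0,0,0],0]
    - [[0,0.011,0],[0,0,0],0]
    - [[0,0.011,0],[0,0,0],0]
    - [[0,0.008,0],[0,0,0],0]
    - [[0,0,0],[0,0,0],0]

```text
time: 7.5
tcp_pos: [543.0, 244.8, 44.3]
tool_rot: [[0.985, 0.172, -0.0], [0.172, -0.985, -0.001], [-0.0, 0.001, -1.0]]
contact_force: [0.1, 0.2, 0.7]
grip_width: 0.1
finger_force: 0.0
```

```bash
python3 st.py; python3 det.py
```

```text
t 7.5 tcp [543.  244.8  44.3] nest [  3.8 140.2] yaw-nest 9.37 tilt [-0.0001 -0.0007] F [0.1 0.2 0.7] w 0.1
bar right [ 38.2 -94. ] left [ 10.9 127.8] size 27.9 223.5 yaw 0.136
arm ang 2.98 blue c [ 12.7 -73.4]
```

```bash
python3 det.py pics/v7.png
```

```text
bar right [ 38.3 -94.1] left [ 10.9 128.2] size 27.9 224.0 yaw 0.136
arm ang 2.98 blue c [ 12.9 -73.2]
```

View pics/v7.png

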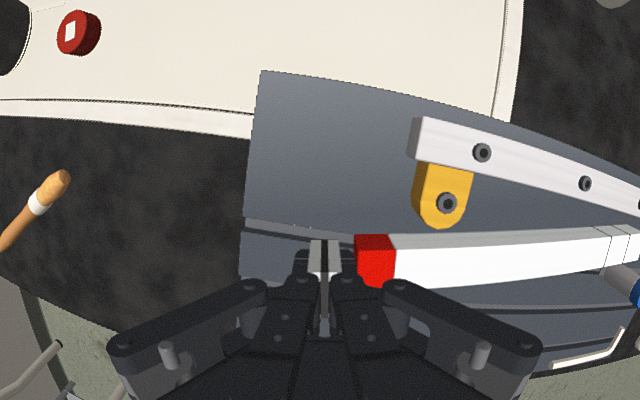

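The red end (355–395, 235–288) is in contact with the finger at (330,250). The bar's grey back side shows above its top face, and that confused the detector. Top back edge: (397,250)–(600,238). Top front edge: (397,288)–(610,272).

```bash
cat > pts.py <<'E'
import sys,io,contextlib
a=sys.argv; sys.argv=['x']
with contextlib.redirect_stdout(io.StringIO()): exec(open('det.py').read())
for s in a[1:]:
    u,v,z=map(float,s.split(',')); print(s,wun(w,[u,v],z).round(1))
# bar profile: white/red rows at sampled columns
for u in range(340,640,25):
    print(u,[ (int(V[v,u]),int(S[v,u])) for v in range(225,300,6)])
E
python3 pts.py 397,250,46 600,238,46 397,288,46 610,272,46 440,228,42 640,275,57
```

```text
Traceback (most recent call last):
  File "pts.py", line 4, in <module>
    for s in a[1:]:
             ~^^^^
TypeError: 'float' object is not subscriptable
```

```bash
sed -i 's/^a=sys.argv/ARGS=sys.argv/; s/in a\[1:\]/in ARGS[1:]/' pts.py; python3 pts.py 397,250,46 600,238,46 397,288,46 610,272,46 440,228,42 640,275,57
```

```text
397,250,46 [[ 19.5 109.7]]
600,238,46 [[ 41.6 -26.7]]
397,288,46 [[ -0.3 104.4]]
610,272,46 [[ 19.4 -56.1]]
440,228,42 [[31.7 89.9]]
640,275,57 [[ 22.9 -85.9]]
340 [(104, 27), (104, 37), (118, 22), (51, 35), (68, 34), (83, 18), (112, 5), (129, 2), (45, 28), (44, 35), (43, 30), (41, 31), (43, 24)]
365 [(103, 42), (107, 36), (125, 243), (131, 212), (136, 208), (231, 224), (228, 232), (228, 246), (226, 246), (230, 229), (48, 90), (42, 12), (40, 13)]
390 [(98, 47), (104, 37), (139, 28), (127, 255), (145, 215), (224, 246), (226, 236), (227, 227), (223, 254), (109, 173), (43, 24), (43, 53), (55, 23)]
415 [(101, 35), (104, 25), (169, 2), (171, 7), (227, 2), (253, 1), (253, 1), (253, 1), (253, 1), (252, 0), (34, 60), (40, 38), (41, 12)]
440 [(237, 187), (101, 43), (170, 3), (166, 5), (255, 1), (253, 0), (253, 1), (252, 0), (253, 0), (252, 1), (255, 1), (99, 33), (38, 40)]
465 [(103, 25), (102, 38), (168, 3), (173, 6), (254, 0), (253, 1), (253, 1), (252, 0), (253, 1), (252, 1), (218, 5), (101, 25), (102, 30)]
490 [(100, 36), (132, 12), (168, 6), (170, 0), (253, 0), (252, 0), (253, 1), (253, 1), (252, 0), (253, 1), (96, 43), (99, 33), (97, 34)]
515 [(100, 28), (168, 9), (169, 3), (167, 5), (253, 0), (252, 1), (253, 1), (253, 0), (251, 1), (255, 0), (104, 32), (98, 29), (105, 39)]
540 [(99, 31), (172, 6), (171, 6), (241, 1), (252, 0), (253, 1), (252, 1), (252, 0), (252, 1), (89, 43), (96, 32), (97, 37), (101, 23)]
565 [(103, 32), (170, 5), (169, 3), (254, 1), (252, 1), (252, 0), (253, 1), (250, 1), (247, 1), (94, 27), (98, 26), (98, 34), (98, 26)]
590 [(94, 41), (167, 8), (165, 5), (253, 1), (252, 0), (253, 1), (252, 0), (254, 1), (62, 29), (97, 34), (101, 33), (94, 33), (98, 36)]
615 [(155, 2), (172, 9), (255, 0), (252, 1), (252, 0), (252, 1), (251, 1), (115, 7), (105, 5), (93, 8), (79, 3), (95, 27), (97, 32)]
```

The bar's angle is about 0.16, with its right end near (40, -88), as planned. I continue the axial push, easing slightly toward -x to clear the left stop's nose.

Emit:
apply_moves:
  commands:
    - [[-0.001,0.008,0],[0,0,0],0]
    - [[-0.001,0.008,0],[0,0,0],0]
    - [[-0.001,0.008,0],[0,0,0],0]
    - [[-0.001,0.008,0],[0,0,0],0]
    - [[0,0.006,0],[0,0,0],0]
    - [[0,0,0],[0,0,0],0]
    - [[0,0,0],[0,0,0],0]
    - [[0,0,0],[0,0,0],0]

```text
time: 8.7
tcp_pos: [545.4, 207.6, 44.2]
tool_rot: [[0.985, 0.173, -0.0], [0.173, -0.985, -0.0], [-0.0, 0.0, -1.0]]
contact_force: [0.0, 0.6, -0.1]
grip_width: 0.0
finger_force: 0.0
```

```bash
sed -i 's/V>215/V>240/; s/(V>120)/(V>190)/' det.py; python3 st.py; python3 det.py
```

```text
t 8.7 tcp [545.4 207.6  44.2] nest [  5.8 102.9] yaw-nest 9.42 tilt [-0.0002 -0.0004] F [ 0.   0.6 -0.1] w 0.0
bar right [  47.2 -127.7] left [ 8.7 87.4] size 21.4 218.5 yaw 0.19
arm ang 2.34 blue c [ 17.2 -86.5]
```

Emit:
apply_moves:
  commands:
    - [[-0.0006,0.004,0],[0,0,0],0]
    - [[-0.0006,0.004,0],[0,0,0],0]
    - [[-0.0006,0.004,0],[0,0,0],0]
    - [[-0.0006,0.003,0],[0,0,0],0]
    - [[0,0,0],[0,0,0],0]
    - [[0,0,0],[0,0,0],0]
    - [[0,0,0],[0,0,0],0]
    - [[0,0,0],[0,0,0],0]

```text
time: 9.75
tcp_pos: [545.7, 192.4, 44.3]
tool_rot: [[0.985, 0.173, -0.0], [0.173, -0.985, -0.0], [-0.0, 0.0, -1.0]]
contact_force: [-0.4, 0.9, 0.7]
grip_width: 0.0
finger_force: 0.0
```

```bash
python3 st.py; python3 det.py pics/v8.png
```

```text
t 9.75 tcp [545.7 192.4  44.3] nest [ 6.  87.8] yaw-nest 9.41 tilt [-0.     -0.0002] F [-0.4  0.9  0.7] w 0.0
bar right [  49.5 -140.9] left [ 8.5 72.6] size 21.3 217.4 yaw 0.202
arm ang 1.21 blue c [ 18.4 -93.6]
```

View pics/v8.png

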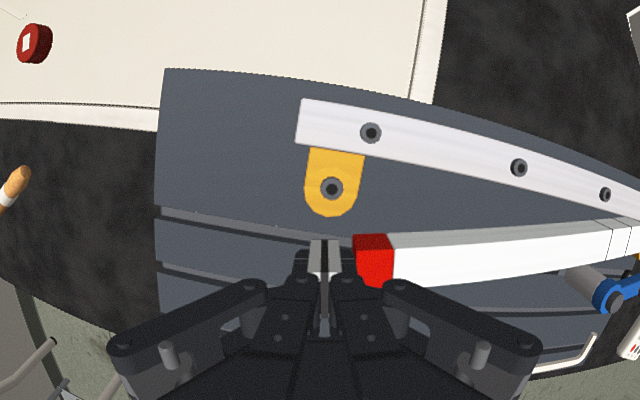

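The red end (357, 237–287) is just in front of the left stop's inner side (x≈360 px). I'll push 5 mm more for centring, then retreat and go round to the front.

Emit:
apply_moves:
  commands:
    - [[-0.0005,0.003,0],[0,0,0],0]
    - [[-0.0003,0.002,0],[0,0,0],0]
    - [[0,0,0],[0,0,0],0]
    - [[0,0,0],[0,0,0],0]
    - [[-0.005,-0.015,0],[0,0,0],0]
    - [[-0.045,0,0],[0,0,4.7],0]
    - [[-0.02,0.02,0],[0,0,4.7],0]
    - [[0,0.035,0],[0,0,0],0]

```text
time: 10.8
tcp_pos: [474.1, 137.3, 44.3]
tool_rot: [[1.0, 0.013, -0.001], [0.013, -1.0, -0.0], [-0.001, 0.0, -1.0]]
contact_force: [0.3, -0.3, 0.8]
grip_width: -0.2
finger_force: 0.0
```

```bash
python3 st.py; python3 det.py
```

```text
t 10.8 tcp [474.1 137.3  44.3] nest [-66.2  33.4] yaw-nest 0.16 tilt [-0.0013 -0.0004] F [ 0.3 -0.3  0.8] w -0.2
bar right [ 40.4 -96.4] left [11.9 47.4] size 20.3 146.6 yaw 0.141
arm ang 0.34 blue c [  15.2 -100. ]
```

Emit:
apply_moves:
  commands:
    - [[0.025,0,0],[0,0,0],0]
    - [[0.025,0,0],[0,0,0],0]
    - [[0.008,0,0],[0,0,0],0]
    - [[0.008,0,0],[0,0,0],0]
    - [[0.008,0,0],[0,0,0],0]
    - [[0.007,0,0],[0,0,0],0]
    - [[0,0,0],[0,0,0],0]
    - [[0,0,0],[0,0,0],0]

```text
time: 11.85
tcp_pos: [557.4, 137.4, 44.4]
tool_rot: [[1.0, 0.01, 0.001], [0.01, -1.0, -0.0], [0.001, 0.0, -1.0]]
contact_force: [0.9, 0.7, -0.6]
grip_width: -0.1
finger_force: 0.0
```

```bash
python3 st.py; python3 det.py pics/v9.png
```

```text
t 11.85 tcp [557.4 137.4  44.4] nest [17.1 32.7] yaw-nest 0.01 tilt [ 0.0005 -0.0002] F [ 0.9  0.7 -0.6] w -0.1
bar right [  49.4 -147.5] left [39.3 70.2] size 21.3 218.0 yaw 0.05
arm ang 0.7 blue c [  20.3 -100.8]
```

View pics/v9.png

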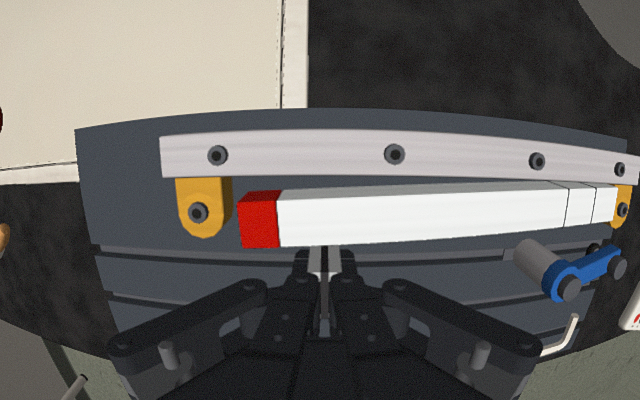

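The bar's red end (240–280, 190–247) clears the left stop, and its right end is behind the post at the fence. Continue pushing the red end in.

Emit:
apply_moves:
  commands:
    - [[0.005,0,0],[0,0,0],0]
    - [[0.003,0,0],[0,0,0],0]
    - [[0.001,0,0],[0,0,0],0]
    - [[0.001,0,0],[0,0,0],0]
    - [[0,0,0],[0,0,0],0]
    - [[0,0,0],[0,0,0],0]
    - [[0,0,0],[0,0,0],0]
    - [[0,0,0],[0,0,0],0]

```text
time: 12.9
tcp_pos: [567.2, 137.6, 44.2]
tool_rot: [[1.0, 0.01, 0.0], [0.01, -1.0, -0.0], [0.0, 0.0, -1.0]]
contact_force: [-0.9, 0.8, -0.3]
grip_width: -0.1
finger_force: 0.4
```

```bash
python3 st.py; python3 det.py
```

```text
t 12.9 tcp [567.2 137.6  44.2] nest [26.9 32.7] yaw-nest 0.01 tilt [ 0.     -0.0002] F [-0.9  0.8 -0.3] w -0.1
bar right [  48.8 -147.8] left [50.  70.2] size 218.0 20.7 yaw -0.006
arm ang 0.73 blue c [  20.7 -100.8]
```

Emit:
apply_moves:
  commands:
    - [[0.0007,0,0],[0,0,0],0]
    - [[0.0007,0,0],[0,0,0],0]
    - [[0.0006,0,0],[0,0,0],0]
    - [[0,0,0],[0,0,0],0]
    - [[0,0,0],[0,0,0],0]
    - [[0,0,0],[0,0,0],0]
    - [[0,0,0],[0,0,0],0]
    - [[0,0,0],[0,0,0],0]

```text
time: 13.95
tcp_pos: [567.6, 137.5, 44.3]
tool_rot: [[1.0, 0.01, -0.003], [0.01, -1.0, -0.0], [-0.003, 0.0, -1.0]]
contact_force: [-6.3, 1.4, 3.7]
grip_width: -0.2
finger_force: 2.9
```

The left end is seated, with contact force showing. Next I press nearer the right end at nest y ≈ -52.

Emit:
apply_moves:
  commands:
    - [[-0.012,0,0],[0,0,0],0]
    - [[-0.002,0.043,0],[0,0,0],0]
    - [[0,0.042,0],[0,0,0],0]
    - [[0,0,0],[0,0,0],0]
    - [[0.006,0,0],[0,0,0],0]
    - [[0.005,0,0],[0,0,0],0]
    - [[0.0015,0,0],[0,0,0],0]
    - [[0,0,0],[0,0,0],0]

```text
time: 14.95
tcp_pos: [568.5, 53.3, 44.1]
tool_rot: [[1.0, 0.011, -0.0], [0.011, -1.0, 0.0], [-0.0, -0.0, -1.0]]
contact_force: [-0.9, 0.5, 0.3]
grip_width: -0.5
finger_force: 0.3
```

Emit:
apply_moves:
  commands:
    - [[0.001,0,0],[0,0,0],0]
    - [[0.0005,0,0],[0,0,0],0]
    - [[0.0005,0,0],[0,0,0],0]
    - [[0.0005,0,0],[0,0,0],0]
    - [[0.0005,0,0],[0,0,0],0]
    - [[0,0,0],[0,0,0],0]
    - [[0,0,0],[0,0,0],0]
    - [[0,0,0],[0,0,0],0]

```text
time: 15.95
tcp_pos: [568.7, 53.1, 44.1]
tool_rot: [[1.0, 0.01, -0.006], [0.01, -1.0, 0.0], [-0.006, -0.0, -1.0]]
contact_force: [-7.8, 2.2, 5.3]
grip_width: -0.2
finger_force: 3.9
```

```bash
python3 st.py; python3 det.py
```

```text
t 15.95 tcp [568.7  53.1  44.1] nest [ 27.6 -51.8] yaw-nest -0.01 tilt [-0.0061  0.0004] F [-7.8  2.2  5.3] w -0.2
bar right [  50.7 -148.1] left [49.9 69.9] size 21.3 218.0 yaw 0.004
arm ang 0.48 blue c [  25.4 -120.2]
```

The bar is seated flat at both ends, centre y ≈ -39. Now I back off, lift and go over to the front of the clamp arm.

Emit:
apply_moves:
  commands:
    - [[-0.01,0,0],[0,0,0],0]
    - [[-0.032,0,0],[0,0,0],0]
    - [[0,0,-0.04],[0,0,0],0]
    - [[0,0,-0.03],[0,0,0],0]
    - [[0,0.04,0],[0,0,0],0]
    - [[0,0.04,0],[0,0,0],0]
    - [[0,0,0],[0,0,0],0]
    - [[0,0,0],[0,0,0],0]

```text
time: 17.0
tcp_pos: [530.5, -27.7, 114.4]
tool_rot: [[1.0, 0.009, 0.001], [0.009, -1.0, -0.0], [0.001, 0.0, -1.0]]
contact_force: [-0.4, 0.3, 0.4]
grip_width: -0.3
finger_force: 0.0
```

```bash
python3 st.py; python3 det.py pics/v10.png; cat > arm.py <<'E'
import sys,io,contextlib
sys.argv=['x']
with contextlib.redirect_stdout(io.StringIO()): exec(open('det.py').read())
m=(((H>100)&(H<125)&(S>150)&(V>110))*255).astype(np.uint8)
vv,uu=np.nonzero(m); Q=wun(w,np.c_[uu,vv],67); k=(abs(Q[:,0]-25)<45)&(Q[:,1]<-40)&(Q[:,1]>-160)
r=cv2.minAreaRect(Q[k].astype(np.float32)); print(k.sum(),r, cv2.boxPoints(r).round(1).tolist())
E
python3 arm.py
```

```text
t 17.0 tcp [530.5 -27.7 114.4] nest [ -11.4 -132.2] yaw-nest -0.02 tilt [ 0.001 -0.   ] F [-0.4  0.3  0.4] w -0.3
bar right [  50.2 -148.8] left [50.2 70. ] size 21.3 218.8 yaw 0.0
arm ang 0.32 blue c [  17.5 -108.8]
1430 ((18.58612632751465, -109.4273681640625), (21.473533630371094, 58.176326751708984), 19.481704711914062) [[-1.2000000476837158, -85.5999984741211], [18.200000762939453, -140.39999389648438], [38.400001525878906, -133.3000030517578], [19.0, -78.4000015258789]]
```

View pics/v10.png

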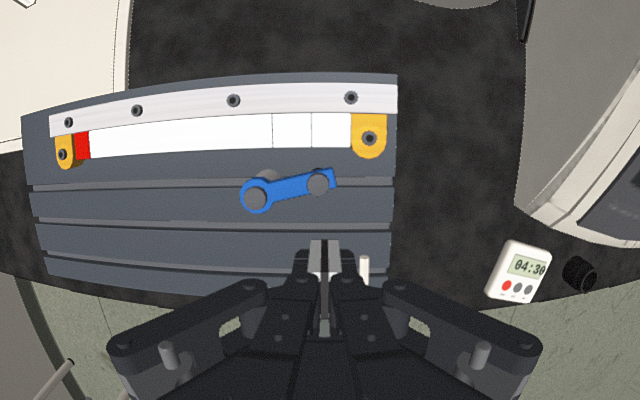

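The picture shows the bar lying flat along the fence between the stops (bar 75–350, 112–158). The hub is at (255,196), the screw head at (318,184), and the fingers stand clear in front at (325,245). Now I lower beside the arm and sweep it round.

Emit:
apply_moves:
  commands:
    - [[0,0.005,0.024],[0,0,0],0]
    - [[0,0.004,0.024],[0,0,0],0]
    - [[0,0,0],[0,0,0],0]
    - [[0.008,0.001,0],[0,0,0],0]
    - [[0.008,0,0],[0,0,0],0]
    - [[0.006,-0.001,0],[0,0,0],0]
    - [[0.006,-0.002,0],[0,0,0],0]
    - [[0,0,0],[0,0,0],0]

```text
time: 18.1
tcp_pos: [559.2, -34.3, 66.4]
tool_rot: [[1.0, 0.01, 0.001], [0.01, -1.0, -0.0], [0.001, 0.0, -1.0]]
contact_force: [-0.6, 0.5, 0.2]
grip_width: -0.1
finger_force: 0.0
```

Emit:
apply_moves:
  commands:
    - [[0.005,-0.003,0],[0,0,0],0]
    - [[0.005,-0.0035,0],[0,0,0],0]
    - [[0.0035,-0.0045,0],[0,0,0],0]
    - [[0.0035,-0.0045,0],[0,0,0],0]
    - [[0.0025,-0.0055,0],[0,0,0],0]
    - [[0.002,-0.0055,0],[0,0,0],0]
    - [[0,0,0],[0,0,0],0]
    - [[0,0,0],[0,0,0],0]

```text
time: 19.1
tcp_pos: [579.2, -7.2, 66.3]
tool_rot: [[1.0, 0.01, -0.001], [0.01, -1.0, 0.001], [-0.001, -0.001, -1.0]]
contact_force: [0.3, 0.3, -0.4]
grip_width: 0.1
finger_force: 0.0
```

```bash
python3 st.py; python3 det.py; python3 arm.py
```

```text
t 19.1 tcp [579.2  -7.2  66.3] nest [  37.5 -112.1] yaw-nest 0.0 tilt [-0.0009  0.0008] F [ 0.3  0.3 -0.4] w 0.1
bar right [  50.4 -148.4] left [50.4 69.8] size 21.1 218.2 yaw 0.0
arm ang 1.56 blue c [ 47.  -92.7]
728 ((44.54572296142578, -92.4742660522461), (10.837920188903809, 32.17593002319336), 87.75931549072266) [[28.299999237060547, -97.30000305175781], [60.400001525878906, -98.5], [60.79999923706055, -87.69999694824219], [28.700000762939453, -86.4000015258789]]
```

The arm now stands at about 1.53 rad. I back away to the right, rise and check.

Emit:
apply_moves:
  commands:
    - [[0,0.01,0],[0,0,0],0]
    - [[0,0.02,0],[0,0,0],0]
    - [[0,0,-0.03],[0,0,0],0]
    - [[-0.01,0,-0.04],[0,0,0],0]
    - [[-0.04,0,-0.03],[0,0,0],0]
    - [[-0.03,0,0],[0,0,0],0]
    - [[0,0,0],[0,0,0],0]
    - [[0,0,0],[0,0,0],0]

```text
time: 20.2
tcp_pos: [500.8, -39.4, 166.4]
tool_rot: [[1.0, 0.009, 0.001], [0.009, -1.0, -0.0], [0.001, 0.0, -1.0]]
contact_force: [0.2, -0.3, 0.5]
grip_width: -0.2
finger_force: 0.0
```

```bash
python3 st.py; python3 det.py; python3 arm.py
```

```text
t 20.2 tcp [500.8 -39.4 166.4] nest [ -41.2 -143.6] yaw-nest -0.05 tilt [ 0.0013 -0.0003] F [ 0.2 -0.3  0.5] w -0.2
bar right [ 51.6 -81.7] left [51.6 70. ] size 151.7 24.3 yaw -0.0
arm ang 1.53 blue c [ 27.7 -93.8]
848 ((30.526391983032227, -93.29698181152344), (20.771461486816406, 57.21997833251953), 87.84464263916016) [[1.5, -102.5999984741211], [58.70000076293945, -104.80000305175781], [59.5, -84.0], [2.299999952316284, -81.80000305175781]]
```

The arm reads 1.53 rad, and the bar is still flat against the fence (the arm now splits its image, which shortens the detected length). Handing in.

```bash
python3 -c "
from bench import robot
print(robot.sign_off())"
```

```text
the job is handed in; nothing more can be done
None
```

I handed the job in at about 20 s; no verdict came back, but the last camera readings showed the bar flat against the fence between the stops, the clamp arm at about 1.53 rad, and the robot clear of everything.

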